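# Knock down the locking pins and stack the boards of a display stand

### The arm

A 7-joint arm with a two-finger parallel gripper is mounted at the origin on the work surface. World frame = base frame: x ahead of the robot, y to its left, z up, the work surface at z = 0. Lengths are in m, angles in rad, forces in N, time in s.
With the tool pointing down it reaches from about 0.425 to 0.925 m from the base axis. Payload 6.8 kg.
Tool frame: the origin (TCP) lies midway between the tips of the shut fingers; the grasp point (between the pads) lies 19 mm behind it (grip_point_offset is the distance from the TCP to the grasp point, in m); y points along the fingers, x is the direction in which the jaws open and shut, and the axes are right-handed (so a half turn about y gives the same grasp; the last joint's range is limited). The gripper opens to 85 mm and grips with 20 to 120 N. Pads are 22 mm wide; open, the fingers measure 114 mm over their backs; the gripper's body (76 mm by 85 mm) begins 54 mm behind the grasp point. The pads swing forward as they close: fully open they stand 13 mm farther back than shut.
Start: joints at [-1.331, 0.477, 0.022, 1.555, -0.011, 1.109, -0.083], TCP at [0.23, 0.635, 0.231] pointing down, gripper open.
Joint ranges: [-2.96, 2.96], [-0.34, 2.1], [-1.41, 1.46], [0.24, 2.44], [-1.37, 4.51], [0.17, 1.92], [-2.96, 2.96]. Speed limits (rad/s): [2.39, 2.39, 3.14, 3.14, 3.14, 3.14, 3.14].

### API

Orientations are given as a unit quaternion [w, x, y, z].
In Python, from station import get_obs, read_camera, hand_in, grip_point_offset gives the robot as it stands.
- The arm moves only by the tool play_rows, never from a script. Its argument "increments" is a list of rows, each a list of 2 entries, a list of its own where there are three numbers: the shift along the tool's x, y, z in m, then the turn, a rotation vector about the tool's x, y, z in degrees. In form: [[[tx, ty, tz], [ax, ay, az]], ...]. A call has 1 to 20 rows; each row shifts and turns the commanded pose from where the row before left it, along the tool's axes as they then stand; what a row does not reach is not made up. A row lasts 1/12 s, in which the tool goes at most 41.7 mm and 7.16 degrees, less where a joint would pass 70% of its speed; a pose out of reach is approached as far as the arm can. A call with a gripper value outside its range is refused whole. "gripper" is the finger opening in m, from 0 to 0.0854, set as the call begins (left out, the last holds). The fingers move at their own pace and stop on an object; "grip_force" is the grip in N (left out, the last holds). Time passes only in rows, so rows that do not move let the fingers close. It gives the time, the measured TCP pose, the force and the opening at its end, in the units of the state.
- get_obs(): the state, without advancing time (a new reading comes with each control period).
- read_camera(name): name is "side" or "top"; returns a dict with "color" (420x560x3 uint8, red, green, blue), "range_z" (420x560 float32, m along the optical axis (not along the pixel's ray), 0 where there is no reading), "intrinsics" (3x3 intrinsics, pixels), "R" (3x3) and "t" (3): a world point X has camera coordinates R X + t. Camera axes: x right, y down, z forward; pixel columns grow to the right and rows downward; lengths in m; the calibration is good to about 2 mm. A picture is of the moment at which its call begins.
- hand_in(): hands the job in, once; it reports no verdict.
The state is a dict: "t": time; "q": joint angles; "joint_vel": joint speeds; "joint_torque": joint torques, N m; "eef_pos": TCP position; "tool_rot": TCP orientation; "contact_force": force on the tool from outside, world axes, zero at the start; "torque": the same for the moment, N m; "gripper_width": opening from 0.0 (shut) to 1.0 (fully open).
Only numpy, scipy, OpenCV 4.12 (cv2) and the standard library are available. Lean on these libraries where they do the work, as an engineer would, in place of code of your own. Each camera call takes 0.05 s, during which the arm holds its last target. There are 200 camera calls.

### The job

Get the display stand ready: take the mallet by its handle and strike the stand's two sprung locking pins down flush with its top, letting nothing but the mallet touch them until both are home. Then lay the thick board on the stand and the thin board on top of it, stacked squarely with their edges flush with the block. At the end the mallet stands upright on its head on the cork mat again, and the other goods on the bench are left where they were.

Things in the scene. Friction and masses are not known exactly. Their poses are not given: they have to be found in the camera images.
- stand: Display stand fixed to the bench, on either side and turned. Aluminium block 120 (its x) x 56 (its y) mm, top 40 mm above the bench, on a dark foot plate 6 mm thick, 80 mm wide, from x = -77 to +113 mm. Origin on the bench under the block's centre
- sign_post (a point): Top of the stand's sign post, a fixed round post 12 mm thick and 210 mm tall at stand x = +97 mm, y = 0. It bears a white sign plate 74 mm wide (along the stand's y), 4 mm thick, from 137 to 213 mm above the bench. Axes as the stand
- stand_top (a point): Centre of the block's top face (40 mm above the bench), axes as the stand: x along the block's length towards the sign post, z up
- pin_a (a joint): How far the steel pin away from the sign post has been driven down, in m: 0 = standing 18 mm proud of the block's top, 0.018 = flush. A spring pushes it up but it is stiff enough to stay where it is left; it takes about 6 N to move
- pin_b (a joint): The same for the pin beside the sign post
- pin_a_top (a point): Centre of the top face of the pin away from the post, a plain round steel pin 14 mm thick at stand x = -36 mm, y = 0
- pin_b_top (a point): Centre of the top face of the pin beside the post, the same at stand x = +36 mm, y = 0
- mallet: Mallet (about 0.34 kg): black rubber head, an upright cylinder 50 mm thick and 80 mm tall, standing on its striking face; wooden handle 22 mm wide (y) and 26 mm high, level, along the mallet's -x from the head to x = -150 mm, its axis 40 mm above the face. Origin at the centre of the lower striking face, z up along the head
- mallet_grip (a point): Point on the axis of the mallet's handle 58 mm from the head's axis, where it is well gripped across the handle
- mat: Cork mat 130 x 130 mm, 6 mm thick, fixed to the bench, on which the mallet's head stands. Origin at the centre of its underside
- thick_board: Wooden board 120 (x) x 56 (y) x 18 mm thick, lying flat. Origin at the centre of its underside
- thin_board: Wooden board 120 (x) x 56 (y) x 11 mm thick, lying flat. Origin at the centre of its underside
- tumbler: Bystander, loose: clear glass tumbler, 58 mm across, 85 mm tall. Origin at the centre of its underside
- candle_jar: Bystander, loose: amber glass candle jar with a lid, 56 mm across, 75 mm tall. Origin at the centre of its underside
- beaker: Bystander, loose: white ceramic beaker, 58 mm across, 65 mm tall. Origin at the centre of its underside
- clay_pot: Bystander, loose: small terracotta pot, 58 mm across, 55 mm tall. Origin at the centre of its underside
- tape_roll: Bystander, loose: cardboard ring (empty tape core) lying flat, 50 mm across, 22 mm tall, between the two boards. Origin at the centre of its underside

How it is judged:
On the way, in this order (a step that is already met when the one before it is completed fails the run):
1. a pin is struck down by the mallet (moving faster than 0.03 m/s under it) (((contact force between mallet and pin_a above 1 N and velocity of joint pin_a above 0.03 m/s) or (contact force between mallet and pin_b above 1 N and velocity of joint pin_b above 0.03 m/s))).
2. both pins are home, flush within 2 mm (value of joint each of pin_a, pin_b above 0.016 m), for 0.1 s.
3. the thick board lies squarely on the stand (z of thick_board in the frame of stand_top between -0.003 and 0.003 m and angle between the x axis of thick_board and the x axis of stand_top, either way round below 0.09 rad and angle between thick_board's own z axis and vertical below 0.06 rad and x of thick_board in the frame of stand_top between -0.006 and 0.006 m and y of thick_board in the frame of stand_top between -0.006 and 0.006 m), for 0.2 s.
At the end, for the whole second after the job is handed in: Pins within 2 mm of flush; thick board flat on the stand, thin board flat on it, each centred on the block within 6 mm each way and parallel within 0.09 rad; mallet upright (0.15 rad) on its mat, head axis within 45 mm of the mat centre; all at rest (all of step 2 and all of step 3 and z of thin_board in the frame of stand_top between 0.015 and 0.021 m and angle between the x axis of thin_board and the x axis of stand_top, either way round below 0.09 rad and angle between thin_board's own z axis and vertical below 0.06 rad and x of thin_board in the frame of stand_top between -0.006 and 0.006 m and y of thin_board in the frame of stand_top between -0.006 and 0.006 m and horizontal distance between mallet and mat below 0.045 m and z of mallet in the frame of mat below 0.012 m and angle between mallet's own z axis and vertical below 0.15 rad and linear speed of each of thick_board, thin_board, mallet below 0.02 m/s); the robot touches nothing.
It fails at once if a pin that is not yet home is touched by the robot itself ((contact force between the fingers and pin_a above 0.5 N and value of joint pin_a below 0.015 m) or (contact force between the arm and pin_a above 0.5 N and value of joint pin_a below 0.015 m) or (contact force between the fingers and pin_b above 0.5 N and value of joint pin_b below 0.015 m) or (contact force between the arm and pin_b above 0.5 N and value of joint pin_b below 0.015 m)).
It fails at once if a board is pushed on a pin that is not yet home ((contact force between thick_board and pin_a above 0.5 N and value of joint pin_a below 0.015 m) or (contact force between thin_board and pin_a above 0.5 N and value of joint pin_a below 0.015 m) or (contact force between thick_board and pin_b above 0.5 N and value of joint pin_b below 0.015 m) or (contact force between thin_board and pin_b above 0.5 N and value of joint pin_b below 0.015 m)).
It fails at once if a bystander is shifted by more than 30 mm (distance of any of tumbler, candle_jar, beaker, clay_pot, tape_roll from where it was at the start of the episode above 0.03 m).
It fails at once if a bystander is tipped by more than 0.5 rad (angle between any of tumbler, candle_jar, beaker, clay_pot, tape_roll's own z axis and vertical above 0.5 rad).
It also fails if it takes over 72 s, if anything falls off the work surface, if the arm or the gripper's body presses on something with over 40 N, if the wrist force passes 120 N, or if a joint passes its speed limit or range.

## Working session

There is one attempt and no reset: what is moved stays moved. The work goes in short steps, Python scripts to look and compute and a tool call to move; the robot and the scene stay as the last step left them, time stands still between calls to the robot, and variables do not carry over. Pictures are saved under pics/ and viewed, about 8 in all and at most 12, crops included, and the job is handed in when it is done.

Besides the shell and the picture viewer there is one more tool, called after "Request:" in YAML: its name, and indented under it one key for each argument. play_rows: Moves the arm, as the interface text tells. Its arguments: {"type":"object","properties":{"increments":{"type":"array","items":{"type":"array"}},"gripper":{"type":"number"},"grip_force":{"type":"number"}},"required":["increments"]}

```bash
ls; mkdir -p pics; cat > h.py <<'E'
import numpy as np, cv2
from station import *
def snap(n,tag):
    c=read_camera(n); np.savez('pics/%s.npz'%tag,**c); cv2.imwrite('pics/%s.png'%tag,c['color'][:,:,::-1]); return c
def world(c):
    K=np.array(c['intrinsics']);z=c['range_z'];v,u=np.mgrid[:z.shape[0],:z.shape[1]]
    P=np.stack([(u-K[0,2])/K[0,0]*z,(v-K[1,2])/K[1,1]*z,z],-1)
    return (P-c['t'])@c['R']
E
python3 - <<'E'
from h import *
a=snap('top','t0');b=snap('side','s0')
o=get_obs();print(o,grip_point_offset)
cv2.imwrite('pics/t0b.png',cv2.resize(a['color'][:,:,::-1],(800,600)))
for c in(a,b):print(c['intrinsics'],c['R'],c['t'])
W=world(a)
for v in range(20,420,40):print([tuple(np.round(W[v,u],3)) for u in (40,280,520)])
E
```

```text
pics
{'t': 0.1, 'q': array([-1.33110753,  0.47773624,  0.0223637 ,  1.55633715, -0.01148481,
        1.10930697, -0.08309054]), 'joint_vel': array([-0.0015081 , -0.00047429,  0.00023061, -0.00340749,  0.0006508 ,
       -0.00118797, -0.00037446]), 'joint_torque': array([ 4.84127770e-03, -5.97757316e+01,  1.61385186e+00, -2.81951702e+01,
        1.28583738e-02,  4.97977948e-03,  1.95325663e-05]), 'eef_pos': array([0.22989953, 0.63407959, 0.23041726]), 'tool_rot': array([-0.57858779,  0.57934236,  0.40550535, -0.40640375]), 'contact_force': array([ 0.19241685,  0.88181785, -1.32880155]), 'torque': array([-0.01814379,  0.06558382, -0.02642552]), 'gripper_width': 1.000450339024193} 0.0187
[[393.04812762   0.         282.01864729]
 [  0.         393.04812762 207.51300386]
 [  0.           0.           1.        ]] [[ 2.19130676e-02 -9.99759879e-01  3.73329634e-05]
 [-9.89144562e-01 -2.16858247e-02 -1.45336716e-01]
 [ 1.45302627e-01  3.14784558e-03 -9.89382250e-01]] [-0.01966314  0.55914796  0.98307446]
[[483.41368379   0.         277.42485439]
 [  0.         483.41368379 210.19443098]
 [ 
[... 1290 characters left out ...]
), np.float64(0.632), np.float64(0.001)), (np.float64(0.424), np.float64(-0.005), np.float64(0.019)), (np.float64(0.436), np.float64(-0.58), np.float64(0.104))]
[(np.float64(0.307), np.float64(0.62), np.float64(0.002)), (np.float64(0.32), np.float64(-0.007), np.float64(-0.002)), (np.float64(0.344), np.float64(-0.558), np.float64(0.131))]
[(np.float64(0.206), np.float64(0.611), np.float64(-0.001)), (np.float64(0.22), np.float64(-0.01), np.float64(0.002)), (np.float64(0.233), np.float64(-0.629), np.float64(0.001))]
[(np.float64(0.108), np.float64(0.599), np.float64(-0.001)), (np.float64(0.122), np.float64(-0.012), np.float64(0.001)), (np.float64(0.134), np.float64(-0.624), np.float64(-0.002))]
```

View pics/t0b.png

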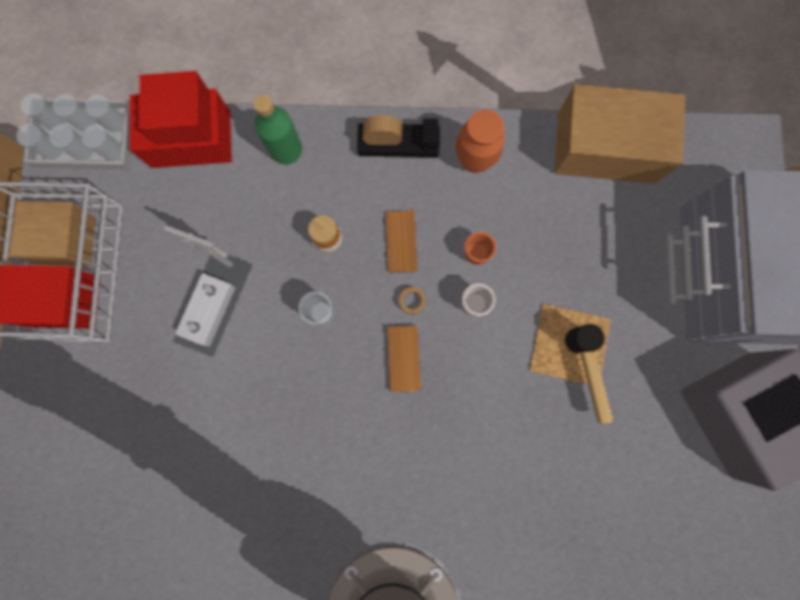

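View pics/s0.png

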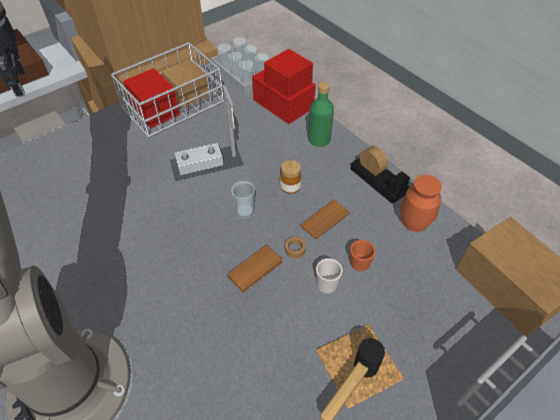

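The top view (800x600) shows the stand on the left (block ~(205,310), post further up and right ~(228,262)). The boards are at ~(401,240) and ~(404,358), with the tape roll at (412,300) between them. The mallet stands on its mat: head ~(585,338), handle end ~(605,415). The bystanders are the jar (323,232), tumbler (315,307), pot (480,247) and beaker (478,300). A wire basket is left of the stand.

```bash
cat > m.py <<'E'
from h import *
def load(t): return dict(np.load('pics/%s.npz'%t))
def onplane(c,uv,z):
    K=c['intrinsics'];uv=np.atleast_2d(uv).astype(float)
    d=np.c_[(uv-[K[0,2],K[1,2]])/[K[0,0],K[1,1]],np.ones(len(uv))]@c['R']
    C=-c['R'].T@c['t']; return C+d*((z-C[2])/d[:,2])[:,None]
def reg(W,m,box): # box x0,x1,y0,y1
    return m&(W[...,0]>box[0])&(W[...,0]<box[1])&(W[...,1]>box[2])&(W[...,1]<box[3])
def rect(c,m,z):
    v,u=np.nonzero(m);P=onplane(c,np.c_[u,v],z)[:,:2]
    r=cv2.minAreaRect(P.astype(np.float32)*1000);return r,len(u),P.mean(0)
E
python3 - <<'E'
from m import *
for n,sc in(('t0',1),):
    c=load(n);W=world(c);f=560/800
    for nm,(u,v) in dict(bfar=(401,240),bnear=(404,358),tape=(412,300),block=(205,310),head=(585,338),hend=(604,415),mat=(555,360),jar=(323,232),tumb=(315,307),pot=(480,247),beak=(478,300)).items():
        u,v=int(u*f),int(v*f);p=W[v-3:v+4,u-3:u+4].reshape(-1,3);print(nm,np.round(np.median(p,0),4),np.round(p.std(0)[2],4))
    hsv=cv2.cvtColor(c['color'],cv2.COLOR_RGB2HSV)
    H,S,V=[hsv[...,i].astype(int) for i in range(3)]
    for nm,box in dict(bfar=(.55,.75,-.1,.05),bnear=(.35,.53,-.1,.05)).items():
        m=reg(W,(S>110)&(H<25),box)
        zz=np.median(W[...,2][cv2.erode(m.astype(np.uint8),np.ones((5,5)))>0]);print(nm,zz,rect(c,m,zz))
    m=reg(W,(W[...,2]>.025)&(W[...,2]<.075)&(V>130)&(S<50),(.42,.7,.27,.45));print('block',rect(c,m,.04))
    K=c['intrinsics']
cs=load('s0')
for c,nm,(x0,y0,w,h),s in((load('t0'),'ct',(115,150,80,110),5),(cs,'cs',(160,70,100,120),5)):
    cv2.imwrite('pics/%s.png'%nm,cv2.resize(c['color'][y0:y0+h,x0:x0+w,::-1],None,fx=s,fy=s,interpolation=cv2.INTER_CUBIC))
a=cv2.imread('pics/ct.png');b=cv2.imread('pics/cs.png')
cm=cv2.resize(load('t0')['color'][205:305,365:435,::-1],None,fx=5,fy=5,interpolation=cv2.INTER_CUBIC)
H=600;o=np.zeros((H,800,3),np.uint8)
o[:440,:400]=cv2.resize(a,(400,550))[:440];
o[:500,400:750]=cm;cv2.imwrite('pics/cc.png',o)
E
```

```text
bfar [6.725e-01 6.000e-04 1.050e-02] 0.0019
bnear [ 0.4501 -0.0097  0.0176] 0.1465
tape [ 5.592e-01 -2.360e-02 -2.000e-04] 0.0018
block [0.5267 0.3531 0.0391] 0.1434
head [ 0.4888 -0.3214  0.0864] 0.0016
hend [ 0.3575 -0.3595  0.0584] 0.003
mat [ 0.4542 -0.2906  0.006 ] 0.0017
jar [0.6692 0.1385 0.0744] 0.0019
tumb [0.5429 0.1581 0.0089] 0.0116
pot [ 0.666  -0.1526  0.0061] 0.0038
beak [ 0.561  -0.1474  0.005 ] 0.0017
bfar 0.010552827437665533 (((639.8516845703125, -5.088108062744141), (183.64837646484375, 58.399513244628906), 7.659482955932617), 884, array([ 0.66503101, -0.00186061]))
bnear 0.01780688771253751 (((681.0245361328125, 124.93264770507812), (583.6981811523438, 1225.8564453125), 0.5531840920448303), 989, array([0.4643993 , 0.00300419]))
block (((548.2509155273438, 346.25), (61.38106155395508, 161.8576202392578), 69.54230499267578), 1024, array([0.52858526, 0.35359424]))
```

View pics/cc.png

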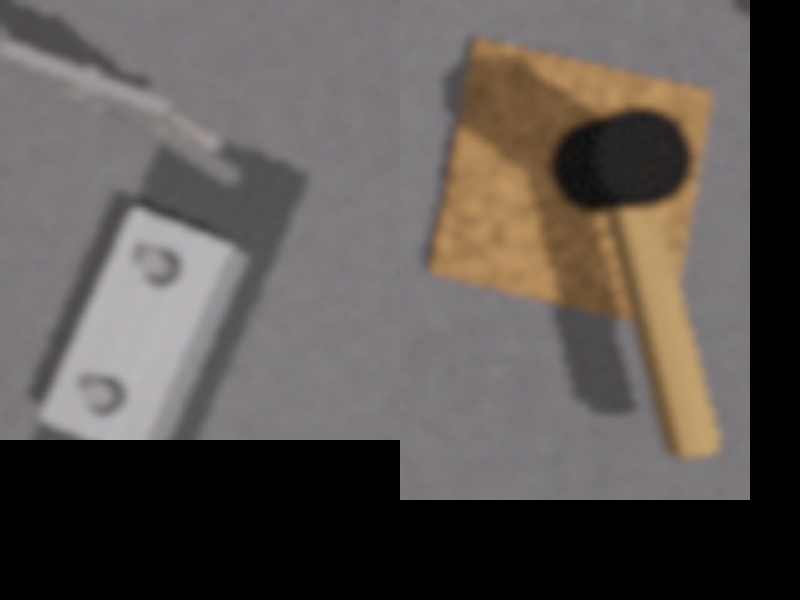

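View pics/cs.png

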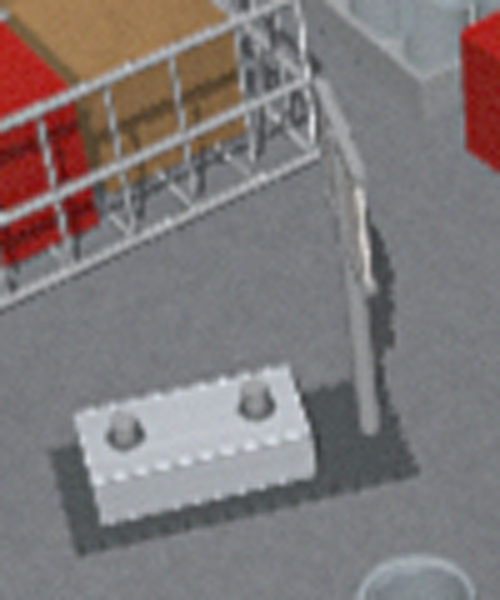

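```bash
cat > meas.py <<'E'
from m import *
def comp(c,box,color,zr,z):
    W=world(c);hsv=cv2.cvtColor(c['color'],cv2.COLOR_RGB2HSV).astype(int)
    m=reg(W,color(hsv)&(c['range_z']>0)&(W[...,2]>zr[0])&(W[...,2]<zr[1]),box).astype(np.uint8)
    n,l,s,_=cv2.connectedComponentsWithStats(m)
    k=1+np.argmax(s[1:,4]);
    r,N,mean=rect(c,l==k,z);b=cv2.boxPoints(r);s1,s2=b[1]-b[0],b[2]-b[1]
    d=s1 if np.hypot(*s1)>np.hypot(*s2) else s2
    return dict(cen=np.round(r[0],1),size=np.round(sorted(r[1]),1),ang=round(np.degrees(np.arctan2(d[1],d[0]))%180,2),mean=np.round(mean*1000,1),n=N)
wood=lambda h:(h[...,1]>100)&(h[...,0]<25)
any_=lambda h:h[...,0]>=0
if __name__=='__main__':
  for t in('t0','s0'):
    c=load(t)
    print(t,'thin',comp(c,(.58,.75,-.06,.05),wood,(.004,.018),.011))
    print(t,'thick',comp(c,(.38,.53,-.06,.05),wood,(.010,.025),.018))
    print(t,'block',comp(c,(.42,.65,.25,.45),lambda h:h[...,2]>100,(.033,.047),.04))
    print(t,'mat',comp(c,(.38,.6,-.42,-.2),wood,(0,.012),.006))
    print(t,'head',comp(c,(.38,.6,-.42,-.2),lambda h:h[...,2]<70,(.078,.095),.086))
    print(t,'handle',comp(c,(.3,.6,-.42,-.2),wood,(.048,.068),.059))
    for nm,b,z in(('tape',(.52,.6,-.06,.02),.022),('tumb',(.48,.62,.1,.2),.085),('jar',(.6,.75,.08,.2),.075),('beak',(.5,.62,-.2,-.1),.065),('pot',(.62,.72,-.2,-.1),.055)):
        print(t,nm,comp(c,b,any_,(z-.012,z+.012),z))
    W=world(c);m=reg(W,(c['range_z']>0)&(W[...,2]>.05)&(W[...,2]<.066),(.47,.6,.3,.41));n,l,s,_=cv2.connectedComponentsWithStats(m.astype(np.uint8))
    for k in range(1,n):
        if s[k,4]>8:
            v,u=np.nonzero(l==k);print('pin',s[k,4],np.round(onplane(c,np.c_[u,v],.058).mean(0),4))
    m=reg(W,(c['range_z']>0)&(W[...,2]>.14)&(W[...,2]<.23),(.5,.75,.25,.45));P=W[m];print('sign',len(P),P.min(0),P.max(0),np.median(P,0))
E
python3 meas.py
```

```text
t0 thin {'cen': array([671.6,  -1. ]), 'size': array([ 53.5, 118.5]), 'ang': np.float32(4.18), 'mean': array([671. ,  -1.1]), 'n': 824}
t0 thick {'cen': array([449., -11.]), 'size': array([ 53.6, 118.6]), 'ang': np.float32(4.08), 'mean': array([448.5, -11. ]), 'n': 924}
t0 block {'cen': array([529.1, 354.6]), 'size': array([ 58.2, 119.6]), 'ang': np.float32(160.19), 'mean': array([528.6, 354.7]), 'n': 952}
t0 mat {'cen': array([ 481.6, -319.2]), 'size': array([127.3, 128. ]), 'ang': np.float32(78.04), 'mean': array([ 484. , -302.8]), 'n': 1523}
t0 head {'cen': array([ 487.8, -329.2]), 'size': array([41.9, 44.9]), 'ang': np.float32(91.26), 'mean': array([ 488.9, -329.6]), 'n': 273}
t0 handle {'cen': array([ 407.1, -350.7]), 'size': array([ 24.6, 125.9]), 'ang': np.float32(13.43), 'mean': array([ 407.6, -349.3]), 'n': 433}
t0 tape {'cen': array([556. , -24.7]), 'size': array([45.1, 48.2]), 'ang': np.float32(1.26), 'mean': array([556.4, -24.8]), 'n': 164}
t0 tumb {'cen': array([531. , 143.7]), 'size': array([54.7, 55.4]), 'ang': np.float32(2.32), 'mean': array([532.1, 145.9]), 'n': 140}
[... 1570 characters left out ...]
rray([527.2, 141.4]), 'size': array([55.5, 64.2]), 'ang': np.float32(53.8), 'mean': array([527.8, 141.1]), 'n': 215}
s0 jar {'cen': array([670.9, 135.1]), 'size': array([48.2, 59.1]), 'ang': np.float32(51.78), 'mean': array([670.5, 134.9]), 'n': 275}
s0 beak {'cen': array([ 550.9, -145.9]), 'size': array([56.5, 60.3]), 'ang': np.float32(51.86), 'mean': array([ 552.5, -144.1]), 'n': 249}
s0 pot {'cen': array([ 649.5, -149.3]), 'size': array([57.4, 61.4]), 'ang': np.float32(9.36), 'mean': array([ 650.1, -149.5]), 'n': 256}
pin 22 [0.5603 0.339  0.058 ]
pin 14 [0.4927 0.3625 0.058 ]
sign 224 [0.60399808 0.28462278 0.14003991] [0.63562784 0.36101563 0.21578828] [0.61428761 0.31490276 0.18937337]
```

```bash
cat > go.py <<'E'
import sys;from m import *
from scipy.spatial.transform import Rotation as Rn
def pose():
    o=get_obs();q=o['tool_rot'];return o,Rn.from_quat([q[1],q[2],q[3],q[0]])
def plan(x,y,z,yaw=None):
    """target TCP, yaw (deg) of tool x axis in world (mod 180); print rotvec (tool, deg) then shift in the rotated tool frame (m)"""
    o,R=pose();M=R.as_matrix();cy=np.degrees(np.arctan2(M[1,0],M[0,0]))
    if yaw is None: yaw=cy
    yaw=cy+((yaw-cy+90)%180-90);a=np.radians(yaw);X=np.array([np.cos(a),np.sin(a),0]);Z=np.array([0,0,-1.])
    T=Rn.from_matrix(np.c_[X,np.cross(Z,X),Z]);rv=(R.inv()*T).as_rotvec(degrees=True)
    d=T.inv().apply(np.array([x,y,z])-o['eef_pos'])
    n=int(np.ceil(max(np.abs(d).max()/.035,np.linalg.norm(rv)/7)))
    print('t %.2f pos %s yaw %.2f F %s w %.3f q1 %.2f q7 %.2f'%(o['t'],np.round(o['eef_pos'],4),cy,np.round(o['contact_force'],1),o['gripper_width'],o['q'][0],o['q'][6]))
    print('rot',np.round(rv,2),'shift mm',np.round(d*1000,1),'n',n)
if __name__=='__main__':
    a=[float(v) if v!='-' else None for v in sys.argv[1:]];plan(*a)
E
python3 go.py .23 .635 .28 103.3;python3 go.py .43 .43 .28 103.3; python3 go.py .4325 -.344 .20 103.3; python3 - <<'E'
from m import *
c=load('t0');W=world(c);m=reg(W,(c['range_z']>0)&(W[...,2]>.02)&(W[...,2]<.4),(.2,.75,.41,.8));P=W[m];print(P.min(0),P.max(0),np.percentile(P[:,1],[1,5,20]))
E
```

```text
t 0.10 pos [0.2299 0.6341 0.2304] yaw 70.07 F [ 0.2  0.9 -1.3] w 1.000 q1 -1.33 q7 -0.08
rot [-87.26 -25.96 -26.1 ] shift mm [  0.9   0.3 -49.6] n 14
t 0.10 pos [0.2299 0.6341 0.2304] yaw 70.07 F [ 0.2  0.9 -1.3] w 1.000 q1 -1.33 q7 -0.08
rot [-87.26 -25.96 -26.1 ] shift mm [-244.6  147.8  -49.6] n 14
t 0.10 pos [0.2299 0.6341 0.2304] yaw 70.07 F [ 0.2  0.9 -1.3] w 1.000 q1 -1.33 q7 -0.08
rot [-87.26 -25.96 -26.1 ] shift mm [-998.5  -27.8   30.4] n 29
[0.46813755 0.53763505 0.02003647] [0.73494933 0.71690594 0.12665399] [0.53974266 0.541351   0.56849383]
```

```bash
sed -i 's/T=Rn.from_matrix.*;rv=/T=Rn.from_matrix(np.c_[X,Z,np.cross(X,Z)]);rv=/' go.py
python3 go.py .40 .43 .28 103.3; python3 go.py .60 .0 .28 103.3;python3 go.py .4325 -.344 .20 103.3
```

```text
t 0.10 pos [0.2299 0.6341 0.2304] yaw 70.07 F [ 0.2  0.9 -1.3] w 1.000 q1 -1.33 q7 -0.08
rot [-2.000e-02 -3.323e+01 -9.000e-02] shift mm [-237.7  -49.6 -118.6] n 7
t 0.10 pos [0.2299 0.6341 0.2304] yaw 70.07 F [ 0.2  0.9 -1.3] w 1.000 q1 -1.33 q7 -0.08
rot [-2.000e-02 -3.323e+01 -9.000e-02] shift mm [-702.2  -49.6 -214.3] n 21
t 0.10 pos [0.2299 0.6341 0.2304] yaw 70.07 F [ 0.2  0.9 -1.3] w 1.000 q1 -1.33 q7 -0.08
rot [-2.000e-02 -3.323e+01 -9.000e-02] shift mm [-998.5   30.4   27.8] n 29
```

Request:
play_rows:
  increments:
    - [[0, -0.025, 0], [0, 0, 0]]
    - [[0, -0.025, 0], [0, 0, 0]]
    - [[0, 0, 0], [0, -6.65, 0]]
    - [[0, 0, 0], [0, -6.65, 0]]
    - [[0, 0, 0], [0, -6.65, 0]]
    - [[0, 0, 0], [0, -6.65, 0]]
    - [[0, 0, 0], [0, -6.65, 0]]
    - [[-0.034, 0, -0.017], [0, 0, 0]]
    - [[-0.034, 0, -0.017], [0, 0, 0]]
    - [[-0.034, 0, -0.017], [0, 0, 0]]
    - [[-0.034, 0, -0.017], [0, 0, 0]]
    - [[-0.034, 0, -0.017], [0, 0, 0]]
    - [[-0.034, 0, -0.017], [0, 0, 0]]
    - [[-0.034, 0, -0.017], [0, 0, 0]]
  gripper: 0.06

```text
t: 1.27
eef_pos: [0.4015, 0.4286, 0.281]
tool_rot: [0.439, -0.439, -0.554, 0.555]
contact_force: [0.8, 0.2, 0.8]
gripper_width: 0.7
```

Request:
play_rows:
  increments:
    - [[-0.033, 0, -0.007], [0, 0, 0]]
    - [[-0.033, 0, -0.007], [0, 0, 0]]
    - [[-0.033, 0, -0.007], [0, 0, 0]]
    - [[-0.033, 0, -0.007], [0, 0, 0]]
    - [[-0.033, 0, -0.007], [0, 0, 0]]
    - [[-0.033, 0, -0.007], [0, 0, 0]]
    - [[-0.033, 0, -0.007], [0, 0, 0]]
    - [[-0.033, 0, -0.007], [0, 0, 0]]
    - [[-0.033, 0, -0.007], [0, 0, 0]]
    - [[-0.033, 0, -0.007], [0, 0, 0]]
    - [[-0.033, 0, -0.007], [0, 0, 0]]
    - [[-0.033, 0, -0.007], [0, 0, 0]]
    - [[-0.033, 0, -0.007], [0, 0, 0]]
    - [[-0.033, 0, -0.007], [0, 0, 0]]

```text
t: 2.43
eef_pos: [0.6027, 0.0019, 0.281]
tool_rot: [0.439, -0.438, -0.555, 0.555]
contact_force: [-0.3, -0.4, -0.5]
gripper_width: 0.706
```

Request:
play_rows:
  increments:
    - [[-0.033, 0.009, 0.027], [0, 0, 0]]
    - [[-0.033, 0.009, 0.027], [0, 0, 0]]
    - [[-0.033, 0.009, 0.027], [0, 0, 0]]
    - [[-0.033, 0.009, 0.027], [0, 0, 0]]
    - [[-0.033, 0.009, 0.027], [0, 0, 0]]
    - [[-0.033, 0.009, 0.027], [0, 0, 0]]
    - [[-0.033, 0.009, 0.027], [0, 0, 0]]
    - [[-0.033, 0.009, 0.027], [0, 0, 0]]
    - [[-0.033, 0.009, 0.027], [0, 0, 0]]
    - [[0, 0, 0], [0, 0, 0]]

```text
t: 3.27
eef_pos: [0.4351, -0.3342, 0.2026]
tool_rot: [0.443, -0.441, -0.55, 0.554]
contact_force: [-0.9, 0.2, 0.2]
gripper_width: 0.704
```

```bash
python3 - <<'E'
from m import *
c=snap('top','t1');W=world(c)
m=reg(W,(c['range_z']>0)&(W[...,2]>.15)&(W[...,2]<.3),(.3,.55,-.45,-.25));P=W[m];print(len(P),P.min(0),P.max(0))
cv2.imwrite('pics/t1b.png',cv2.resize(c['color'][180:330,330:480,::-1],(600,600),interpolation=cv2.INTER_CUBIC))
E
python3 go.py .4325 -.344 .027 103.3
```

```text
187 [ 0.41117164 -0.31861721  0.21871719] [ 0.44850972 -0.26787761  0.29974855]
t 3.32 pos [ 0.4379 -0.3307  0.203 ] yaw 102.81 F [0.3 0.8 0.6] w 0.699 q1 0.21 q7 2.47
rot [-0.17 -0.49 -0.01] shift mm [-11.7 176.    8.3] n 6
```

View pics/t1b.png

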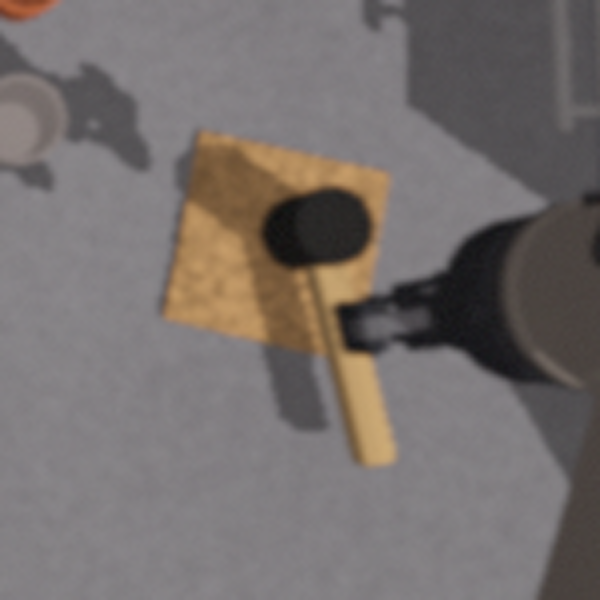

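```bash
python3 go.py .431 -.345 .027 103.3; python3 -c "
from station import *;import numpy as np;print(np.round(get_obs()['q'],2))"
```

```text
t 3.32 pos [ 0.4379 -0.3307  0.203 ] yaw 102.81 F [0.3 0.8 0.6] w 0.699 q1 0.21 q7 2.47
rot [-0.17 -0.49 -0.01] shift mm [-12.4 176.   10. ] n 6
[ 0.21  0.31  0.4   1.91 -0.14  0.95  2.47]
```

Request:
play_rows:
  increments:
    - [[-0.012, 0, 0.01], [-0.2, -0.5, 0]]
    - [[0, 0.02, 0], [0, 0, 0]]
    - [[0, 0.026, 0], [0, 0, 0]]
    - [[0, 0.026, 0], [0, 0, 0]]
    - [[0, 0.026, 0], [0, 0, 0]]
    - [[0, 0.026, 0], [0, 0, 0]]
    - [[0, 0.026, 0], [0, 0, 0]]
    - [[0, 0.016, 0], [0, 0, 0]]
    - [[0, 0.01, 0], [0, 0, 0]]
    - [[0, 0, 0], [0, 0, 0]]
    - [[0, 0, 0], [0, 0, 0]]

```text
t: 4.23
eef_pos: [0.4359, -0.3398, 0.0279]
tool_rot: [-0.435, 0.437, 0.558, -0.556]
contact_force: [-0.6, -1.3, 0.8]
gripper_width: 0.704
```

```bash
python3 go.py .431 -.345 .027 103.3
```

```text
t 4.23 pos [ 0.4359 -0.3398  0.0279] yaw 103.86 F [-0.6 -1.3  0.8] w 0.704 q1 0.32 q7 2.63
rot [0.2  0.56 0.03] shift mm [-4.   0.9  6. ] n 1
```

Request:
play_rows:
  increments:
    - [[-0.004, 0.001, 0.006], [0, 0.5, 0]]
    - [[0, 0, 0], [0, 0, 0]]
    - [[0, 0, 0], [0, 0, 0]]

```text
t: 4.48
eef_pos: [0.4307, -0.3466, 0.0279]
tool_rot: [-0.438, 0.44, 0.555, -0.553]
contact_force: [0.6, -0.9, -0.5]
gripper_width: 0.702
```

Request:
play_rows:
  increments:
    - [[0, 0, 0], [0, 0, 0]]
    - [[0, 0, 0], [0, 0, 0]]
    - [[0, 0, 0], [0, 0, 0]]
    - [[0, 0, 0], [0, 0, 0]]
    - [[0, 0, 0], [0, 0, 0]]
    - [[0, 0, 0], [0, 0, 0]]
  gripper: 0.0
  grip_force: 100

```text
t: 4.98
eef_pos: [0.4308, -0.3456, 0.0272]
tool_rot: [-0.438, 0.44, 0.556, -0.554]
contact_force: [-0.4, 0.6, 5.3]
gripper_width: 0.241
```

```bash
python3 go.py .431 -.345 .16 103.3
```

```text
t 4.98 pos [ 0.4308 -0.3456  0.0272] yaw 103.32 F [-0.4  0.6  5.3] w 0.241 q1 0.34 q7 2.63
rot [ 0.23  0.02 -0.01] shift mm [   0.6 -132.8   -0.3] n 4
```

Request:
play_rows:
  increments:
    - [[0, -0.01, 0], [0, 0, 0]]
    - [[0, -0.02, 0], [0, 0, 0]]
    - [[0, -0.025, 0], [0, 0, 0]]
    - [[0, -0.03, 0], [0, 0, 0]]
    - [[0, -0.03, 0], [0, 0, 0]]
    - [[0, -0.028, 0], [0, 0, 0]]
    - [[0, 0, 0], [0, 6.64, 0]]
    - [[0, 0, 0], [0, 6.64, 0]]
    - [[0, 0, 0], [0, 6.64, 0]]
    - [[0, 0, 0], [0, 6.64, 0]]
    - [[0, 0, 0], [0, 6.64, 0]]
    - [[0, 0, 0], [0, 0, 0]]

```text
t: 5.98
eef_pos: [0.4296, -0.3452, 0.1697]
tool_rot: [-0.58, 0.58, 0.406, -0.404]
contact_force: [-0.4, 0.2, -3.6]
gripper_width: 0.24
```

```bash
python3 go.py .50 0 .17 70.1;python3 go.py .439 .387 .17 70.1
```

```text
t 5.98 pos [ 0.4296 -0.3452  0.1697] yaw 69.90 F [-0.4  0.2 -3.6] w 0.240 q1 0.15 q7 2.02
rot [ 0.09 -0.2   0.12] shift mm [ 3.485e+02 -3.000e-01  5.130e+01] n 10
t 5.98 pos [ 0.4296 -0.3452  0.1697] yaw 69.90 F [-0.4  0.2 -3.6] w 0.240 q1 0.15 q7 2.02
rot [ 0.09 -0.2   0.12] shift mm [ 6.917e+02 -3.000e-01  2.404e+02] n 20
```

Request:
play_rows:
  increments:
    - [[0.02, 0, 0.003], [0, 0, 0]]
    - [[0.036, 0, 0.005], [0, 0, 0]]
    - [[0.036, 0, 0.005], [0, 0, 0]]
    - [[0.036, 0, 0.005], [0, 0, 0]]
    - [[0.036, 0, 0.005], [0, 0, 0]]
    - [[0.036, 0, 0.005], [0, 0, 0]]
    - [[0.036, 0, 0.005], [0, 0, 0]]
    - [[0.036, 0, 0.005], [0, 0, 0]]
    - [[0.036, 0, 0.006], [0, 0, 0]]
    - [[0.036, 0, 0.006], [0, 0, 0]]

```text
t: 6.82
eef_pos: [0.4997, -0.0034, 0.1705]
tool_rot: [-0.578, 0.578, 0.408, -0.406]
contact_force: [1.1, -1.0, -3.3]
gripper_width: 0.244
```

Request:
play_rows:
  increments:
    - [[0.031, 0, 0.017], [0, 0, 0]]
    - [[0.031, 0, 0.017], [0, 0, 0]]
    - [[0.031, 0, 0.017], [0, 0, 0]]
    - [[0.031, 0, 0.017], [0, 0, 0]]
    - [[0.031, 0, 0.017], [0, 0, 0]]
    - [[0.031, 0, 0.017], [0, 0, 0]]
    - [[0.031, 0, 0.017], [0, 0, 0]]
    - [[0.031, 0, 0.017], [0, 0, 0]]
    - [[0.031, 0, 0.017], [0, 0, 0]]
    - [[0.031, 0, 0.017], [0, 0, 0]]
    - [[0.031, 0, 0.018], [0, 0, 0]]
    - [[0, 0, 0], [0, 0, 0]]
    - [[0, 0, 0], [0, 0, 0]]

```text
t: 7.9
eef_pos: [0.4376, 0.382, 0.1701]
tool_rot: [-0.577, 0.577, 0.41, -0.408]
contact_force: [-0.1, -0.4, -3.0]
gripper_width: 0.244
```

```bash
python3 go.py .439 .387 .09 70.1; python3 - <<'E'
from m import *
a=snap('top','t2');b=snap('side','s2')
A=cv2.resize(a['color'][160:280,100:220,::-1],(400,400),interpolation=cv2.INTER_CUBIC);B=cv2.resize(b['color'][60:200,140:280,::-1],(400,400),interpolation=cv2.INTER_CUBIC)
cv2.imwrite('pics/c2.png',np.hstack([A,B]))
E
```

```text
t 7.90 pos [0.4376 0.382  0.1701] yaw 70.60 F [-0.1 -0.4 -3. ] w 0.244 q1 -1.03 q7 0.52
rot [0.12 0.5  0.1 ] shift mm [ 5.2 80.1  0.4] n 3
```

View pics/c2.png

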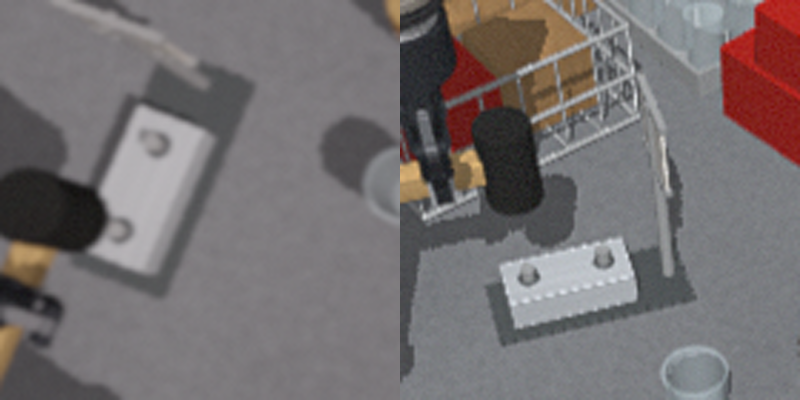

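Request:
play_rows:
  increments:
    - [[0.005, 0, 0], [0, 0.5, 0]]
    - [[0, 0.03, 0], [0, 0, 0]]
    - [[0, 0.03, 0], [0, 0, 0]]
    - [[0, 0.02, 0], [0, 0, 0]]
    - [[0, 0.02, 0], [0, 0, 0]]
    - [[0, 0.008, 0], [0, 0, 0]]
    - [[0, 0.001, 0], [0, 0, 0]]
    - [[0, 0, 0], [0, 0, 0]]

```text
t: 8.67
eef_pos: [0.4419, 0.3835, 0.0616]
tool_rot: [-0.58, 0.581, 0.404, -0.402]
contact_force: [0.7, 0.3, -2.6]
gripper_width: 0.245
```

```bash
python3 go.py .439 .387 .061 70.1
```

```text
t 8.67 pos [0.4419 0.3835 0.0616] yaw 69.55 F [ 0.7  0.3 -2.6] w 0.245 q1 -0.99 q7 0.55
rot [ 0.18 -0.55  0.1 ] shift mm [2.3 0.6 4. ] n 1
```

Request:
play_rows:
  increments:
    - [[0, 0.002, 0], [0, 0, 0]]
    - [[0, 0.001, 0], [0, 0, 0]]
    - [[0, 0, 0], [0, 0, 0]]

```text
t: 8.92
eef_pos: [0.4422, 0.3842, 0.0604]
tool_rot: [-0.58, 0.581, 0.405, -0.402]
contact_force: [-3.9, -3.0, 9.5]
gripper_width: 0.245
```

Request:
play_rows:
  increments:
    - [[0, 0.001, 0], [0, 0, 0]]
    - [[0, 0, 0], [0, 0, 0]]
    - [[0, -0.02, 0], [0, 0, 0]]
    - [[0, -0.03, 0], [0, 0, 0]]
    - [[0, -0.01, 0], [0, 0, 0]]
    - [[0.002, 0, -0.022], [0, -0.5, 0]]
    - [[0, 0, -0.024], [0, 0, 0]]
    - [[0, 0, -0.024], [0, 0, 0]]
    - [[0, 0, 0], [0, 0, 0]]
    - [[0, 0, 0], [0, 0, 0]]

```text
t: 9.75
eef_pos: [0.5093, 0.3606, 0.1177]
tool_rot: [-0.579, 0.58, 0.407, -0.404]
contact_force: [-0.9, 0.4, -3.5]
gripper_width: 0.239
```

```bash
python3 go.py .507 .3625 .061 70.1; python3 - <<'E'
from m import *
a=snap('side','s3');W=world(a)
m=reg(W,(a['range_z']>0)&(W[...,2]>.02)&(W[...,2]<.075),(.47,.52,.34,.39));print(W[m][:,2].max(), np.percentile(W[m][:,2],[50,90]))
cv2.imwrite('pics/c3.png',cv2.resize(a['color'][60:200,140:280,::-1],(400,400),interpolation=cv2.INTER_CUBIC))
E
```

```text
t 9.75 pos [0.5093 0.3606 0.1177] yaw 69.93 F [-0.9  0.4 -3.5] w 0.239 q1 -0.90 q7 0.65
rot [ 0.23 -0.17  0.12] shift mm [ 1.1 56.7  2.8] n 2
0.04465929926026545 [0.03941311 0.04216394]
```

View pics/c3.png

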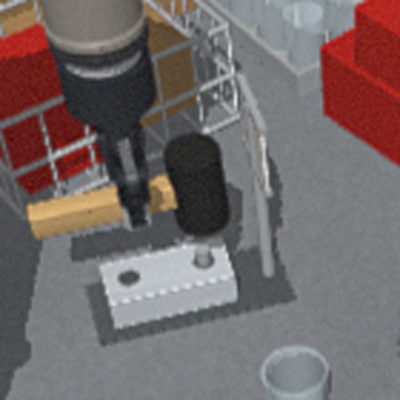

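Pin A is flush at (128,278), and the head is over pin B at (204,262).

Request:
play_rows:
  increments:
    - [[0.001, 0.018, 0.003], [0, 0, 0]]
    - [[0, 0.02, 0], [0, 0, 0]]
    - [[0, 0.017, 0], [0, 0, 0]]
    - [[0, 0.003, 0], [0, 0, 0]]
    - [[0, 0.002, 0], [0, 0, 0]]
    - [[0, 0, 0], [0, 0, 0]]
    - [[0, 0, 0], [0, 0, 0]]

```text
t: 10.38
eef_pos: [0.5038, 0.3658, 0.0596]
tool_rot: [0.579, -0.578, -0.408, 0.406]
contact_force: [-7.2, -1.6, 13.4]
gripper_width: 0.241
```

Request:
play_rows:
  increments:
    - [[0, 0.001, 0], [0, 0, 0]]
    - [[0, 0, 0], [0, 0, 0]]
    - [[0, -0.02, 0], [0, 0, 0]]
    - [[0, -0.03, 0], [0, 0, 0]]
    - [[0, -0.03, 0], [0, 0, 0]]
    - [[0, -0.03, 0], [0, 0, 0]]
    - [[0, 0, 0.02], [0, 0, 0]]
    - [[0, 0, 0.03], [0, 0, 0]]
    - [[0, 0, 0.03], [0, 0, 0]]
    - [[0, 0, 0], [0, 0, 0]]

```text
t: 11.22
eef_pos: [0.4218, 0.3951, 0.166]
tool_rot: [0.578, -0.576, -0.409, 0.409]
contact_force: [-0.5, 1.2, -3.6]
gripper_width: 0.235
```

```bash
python3 go.py .50 0 .17 70.1;python3 go.py .431 -.345 .17 70.1; python3 - <<'E'
from m import *
for n in('side','top'):
  a=snap(n,'x4'+n);W=world(a)
  for p in((.4947,.3666),(.5624,.3421)):
    d=np.hypot(W[...,0]-p[0],W[...,1]-p[1]);m=(d<.015)&(a['range_z']>0)&(W[...,2]<.09)
    print(n,p,m.sum(),np.percentile(W[m][:,2],[5,50,95,100]))
E
```

```text
t 11.22 pos [0.4218 0.3951 0.166 ] yaw 70.63 F [-0.5  1.2 -3.6] w 0.235 q1 -1.05 q7 0.49
rot [-0.16  0.53  0.07] shift mm [-344.8   -4.  -208. ] n 10
t 11.22 pos [0.4218 0.3951 0.166 ] yaw 70.63 F [-0.5  1.2 -3.6] w 0.235 q1 -1.05 q7 0.49
rot [-0.16  0.53  0.07] shift mm [-692.7   -4.  -260.6] n 20
side (0.4947, 0.3666) 71 [0.03796439 0.03984785 0.04277209 0.04358215]
side (0.5624, 0.3421) 69 [0.03790658 0.0403857  0.04288647 0.04735696]
top (0.4947, 0.3666) 102 [0.03659455 0.03955805 0.04236762 0.04520677]
top (0.5624, 0.3421) 103 [0.0370565  0.03958084 0.04278855 0.04530357]
```

Request:
play_rows:
  increments:
    - [[-0.015, -0.004, -0.01], [0, 0.5, 0]]
    - [[-0.033, 0, -0.0198], [0, 0, 0]]
    - [[-0.033, 0, -0.0198], [0, 0, 0]]
    - [[-0.033, 0, -0.0198], [0, 0, 0]]
    - [[-0.033, 0, -0.0198], [0, 0, 0]]
    - [[-0.033, 0, -0.0198], [0, 0, 0]]
    - [[-0.033, 0, -0.0198], [0, 0, 0]]
    - [[-0.033, 0, -0.0198], [0, 0, 0]]
    - [[-0.033, 0, -0.0198], [0, 0, 0]]
    - [[-0.033, 0, -0.0198], [0, 0, 0]]
    - [[-0.033, 0, -0.0198], [0, 0, 0]]

```text
t: 12.23
eef_pos: [0.5047, -0.0079, 0.1707]
tool_rot: [-0.58, 0.582, 0.404, -0.402]
contact_force: [1.9, -0.3, -3.2]
gripper_width: 0.245
```

Request:
play_rows:
  increments:
    - [[-0.035, 0, -0.0053], [0, 0, 0]]
    - [[-0.035, 0, -0.0053], [0, 0, 0]]
    - [[-0.035, 0, -0.0053], [0, 0, 0]]
    - [[-0.035, 0, -0.0053], [0, 0, 0]]
    - [[-0.035, 0, -0.0053], [0, 0, 0]]
    - [[-0.035, 0, -0.0053], [0, 0, 0]]
    - [[-0.035, 0, -0.0053], [0, 0, 0]]
    - [[-0.035, 0, -0.0053], [0, 0, 0]]
    - [[-0.035, 0, -0.0053], [0, 0, 0]]
    - [[-0.035, 0, -0.0053], [0, 0, 0]]
    - [[0, 0, 0], [0, -6.64, 0]]
    - [[0, 0, 0], [0, -6.64, 0]]
    - [[0, 0, 0], [0, -6.64, 0]]
    - [[0, 0, 0], [0, -6.64, 0]]
    - [[0, 0, 0], [0, -6.64, 0]]
    - [[0, 0, 0], [0, 0, 0]]
    - [[0, 0, 0], [0, 0, 0]]

```text
t: 13.65
eef_pos: [0.4317, -0.3522, 0.1699]
tool_rot: [-0.442, 0.443, 0.552, -0.551]
contact_force: [0.1, 0.3, -2.6]
gripper_width: 0.241
```

```bash
python3 go.py .431 -.345 .028 103.3
```

```text
t 13.65 pos [ 0.4317 -0.3522  0.1699] yaw 102.54 F [ 0.1  0.3 -2.6] w 0.241 q1 0.26 q7 2.54
rot [ 0.19 -0.76 -0.01] shift mm [  7.1 141.9  -1. ] n 5
```

Request:
play_rows:
  increments:
    - [[0.007, 0, -0.004], [0, -0.7, 0]]
    - [[0, 0.03, 0], [0, 0, 0]]
    - [[0, 0.035, 0], [0, 0, 0]]
    - [[0, 0.035, 0], [0, 0, 0]]
    - [[0, 0.025, 0], [0, 0, 0]]
    - [[0, 0.012, 0], [0, 0, 0]]
    - [[0, 0.003, 0], [0, 0, 0]]
    - [[0, 0.002, 0], [0, 0, 0]]
    - [[0, 0, 0], [0, 0, 0]]
    - [[0, 0, 0], [0, 0, 0]]

```text
t: 14.48
eef_pos: [0.4364, -0.3441, 0.0294]
tool_rot: [-0.436, 0.44, 0.556, -0.554]
contact_force: [0.3, -0.2, -2.4]
gripper_width: 0.244
```

Request:
play_rows:
  increments:
    - [[0, 0.0015, 0], [0, 0, 0]]
    - [[0, 0.001, 0], [0, 0, 0]]
    - [[0, 0, 0], [0, 0, 0]]

```text
t: 14.73
eef_pos: [0.4356, -0.3434, 0.0258]
tool_rot: [-0.437, 0.439, 0.556, -0.554]
contact_force: [0.1, 0.2, -2.6]
gripper_width: 0.243
```

Request:
play_rows:
  increments:
    - [[0, 0.0015, 0], [0, 0, 0]]
    - [[0, 0, 0], [0, 0, 0]]
    - [[0, 0, 0], [0, 0, 0]]

```text
t: 14.98
eef_pos: [0.4354, -0.3437, 0.0254]
tool_rot: [-0.437, 0.439, 0.557, -0.554]
contact_force: [-4.3, 3.0, 14.1]
gripper_width: 0.242
```

Request:
play_rows:
  increments:
    - [[0, -0.001, 0], [0, 0, 0]]
    - [[0, 0, 0], [0, 0, 0]]

```text
t: 15.15
eef_pos: [0.4356, -0.3436, 0.0256]
tool_rot: [-0.437, 0.439, 0.556, -0.554]
contact_force: [-2.0, 1.8, 5.6]
gripper_width: 0.242
```

Request:
play_rows:
  increments:
    - [[0, 0, 0], [0, 0, 0]]
    - [[0, 0, 0], [0, 0, 0]]
    - [[0, 0, 0], [0, 0, 0]]
    - [[0, 0, 0], [0, 0, 0]]
    - [[0, 0, 0], [0, 0, 0]]
    - [[0, -0.02, 0], [0, 0, 0]]
    - [[0, -0.03, 0], [0, 0, 0]]
    - [[0, -0.035, 0], [0, 0, 0]]
    - [[0, -0.035, 0], [0, 0, 0]]
    - [[0, -0.03, 0], [0, 0, 0]]
    - [[0, 0, 0], [0, 0, 0]]
  gripper: 0.07

```text
t: 16.07
eef_pos: [0.4376, -0.346, 0.1808]
tool_rot: [-0.434, 0.442, 0.557, -0.554]
contact_force: [-0.4, -0.7, -0.0]
gripper_width: 0.819
```

```bash
python3 go.py .450 -.012 .18 94.1; python3 - <<'E'
from meas import *
c=snap('top','t5')
print('mat',comp(c,(.38,.6,-.42,-.2),wood,(0,.012),.006))
print('head',comp(c,(.38,.6,-.42,-.2),lambda h:h[...,2]<70,(.078,.095),.086))
print('thick',comp(c,(.38,.53,-.06,.05),wood,(.010,.025),.018))
c=snap('side','s5')
print('head',comp(c,(.38,.6,-.42,-.2),lambda h:h[...,2]<70,(.078,.095),.086))
print('handle',comp(c,(.3,.6,-.42,-.2),wood,(.048,.068),.059))
E
```

```text
t 16.07 pos [ 0.4376 -0.346   0.1808] yaw 103.48 F [-0.4 -0.7 -0. ] w 0.819 q1 0.24 q7 2.53
rot [ 0.66  9.38 -0.34] shift mm [332.2   0.8 -36.3] n 10
mat {'cen': array([ 481.4, -319.7]), 'size': array([127.6, 127.9]), 'ang': np.float32(78.07), 'mean': array([ 481.9, -305.3]), 'n': 1527}
head {'cen': array([ 495.1, -326.9]), 'size': array([41.9, 44.9]), 'ang': np.float32(91.26), 'mean': array([ 494.5, -326.9]), 'n': 272}
thick {'cen': array([449., -11.]), 'size': array([ 53.4, 118.6]), 'ang': np.float32(4.06), 'mean': array([448.4, -11. ]), 'n': 925}
head {'cen': array([ 482.3, -331.7]), 'size': array([30.3, 49.1]), 'ang': np.float32(91.72), 'mean': array([ 483. , -331.7]), 'n': 327}
handle {'cen': array([ 408.4, -352.4]), 'size': array([ 22.6, 129.7]), 'ang': np.float32(13.81), 'mean': array([ 407.3, -352.6]), 'n': 850}
```

Request:
play_rows:
  increments:
    - [[0, 0, 0], [0.3, 4.7, -0.2]]
    - [[0, 0, 0], [0.3, 4.7, -0.2]]
    - [[0.03, 0, -0.003], [0, 0, 0]]
    - [[0.034, 0, -0.004], [0, 0, 0]]
    - [[0.034, 0, -0.004], [0, 0, 0]]
    - [[0.034, 0, -0.004], [0, 0, 0]]
    - [[0.034, 0, -0.004], [0, 0, 0]]
    - [[0.034, 0, -0.004], [0, 0, 0]]
    - [[0.034, 0, -0.004], [0, 0, 0]]
    - [[0.034, 0, -0.004], [0, 0, 0]]
    - [[0.034, 0, -0.003], [0, 0, 0]]
    - [[0.03, 0, -0.002], [0, 0, 0]]
    - [[0, 0, 0], [0, 0, 0]]
    - [[0, 0, 0], [0, 0, 0]]
    - [[0, 0, 0], [0, 0, 0]]

```text
t: 17.42
eef_pos: [0.446, -0.0104, 0.1758]
tool_rot: [0.486, -0.478, -0.517, 0.519]
contact_force: [0.8, -0.1, 0.1]
gripper_width: 0.82
```

```bash
python3 go.py .4485 -.0115 .05 94.1
```

```text
t 17.42 pos [ 0.446  -0.0104  0.1758] yaw 94.12 F [ 0.8 -0.1  0.1] w 0.820 q1 -0.36 q7 1.61
rot [-0.56  0.02  0.35] shift mm [ -1.3 125.8  -2.4] n 4
```

Request:
play_rows:
  increments:
    - [[-0.001, 0.02, -0.002], [-0.5, 0, 0.3]]
    - [[0, 0.035, 0], [0, 0, 0]]
    - [[0, 0.035, 0], [0, 0, 0]]
    - [[0, 0.035, 0], [0, 0, 0]]
    - [[0, 0.025, 0], [0, 0, 0]]
    - [[0, 0.014, 0], [0, 0, 0]]
    - [[0, 0.004, 0], [0, 0, 0]]
    - [[0, 0, 0], [0, 0, 0]]
    - [[0, 0, 0], [0, 0, 0]]

```text
t: 18.17
eef_pos: [0.4491, -0.0113, 0.0091]
tool_rot: [-0.482, 0.482, 0.518, -0.517]
contact_force: [0.2, 0.8, 0.7]
gripper_width: 0.82
```

```bash
python3 go.py .4485 -.0115 .004 94.1
```

```text
t 18.17 pos [ 0.4491 -0.0113  0.0091] yaw 94.02 F [0.2 0.8 0.7] w 0.820 q1 -0.27 q7 1.74
rot [ 0.07 -0.08  0.06] shift mm [-0.1  5.1  0.6] n 1
```

Request:
play_rows:
  increments:
    - [[0, 0.004, 0.0005], [0, 0, 0]]
    - [[0, 0.004, 0], [0, 0, 0]]
    - [[0, 0, 0], [0, 0, 0]]
    - [[0, 0, 0], [0, 0, 0]]

```text
t: 18.5
eef_pos: [0.4486, -0.0102, 0.001]
tool_rot: [-0.482, 0.482, 0.518, -0.517]
contact_force: [-0.0, -0.8, 0.3]
gripper_width: 0.821
```

Request:
play_rows:
  increments:
    - [[0, 0, 0], [0, 0, 0]]
    - [[0, 0, 0], [0, 0, 0]]
    - [[0, 0, 0], [0, 0, 0]]
    - [[0, 0, 0], [0, 0, 0]]
    - [[0, 0, 0], [0, 0, 0]]
  gripper: 0.0
  grip_force: 60

```text
t: 18.92
eef_pos: [0.4486, -0.0102, 0.0014]
tool_rot: [-0.482, 0.482, 0.519, -0.517]
contact_force: [-1.3, -0.2, 8.0]
gripper_width: 0.641
```

```bash
python3 go.py .4485 -.0115 .17 70.1; python3 go.py .5286 .3543 .17 70.1
```

```text
t 18.92 pos [ 0.4486 -0.0102  0.0014] yaw 94.12 F [-1.3 -0.2  8. ] w 0.641 q1 -0.26 q7 1.74
rot [ 0.08 24.02  0.12] shift mm [  -1.3 -168.6   -0.3] n 5
t 18.92 pos [ 0.4486 -0.0102  0.0014] yaw 94.12 F [-1.3 -0.2  8. ] w 0.641 q1 -0.26 q7 1.74
rot [ 0.08 24.02  0.12] shift mm [ 369.9 -168.6   48.9] n 11
```

Request:
play_rows:
  increments:
    - [[0, -0.012, 0], [0, 0, 0]]
    - [[0, -0.03, 0], [0, 0, 0]]
    - [[0, -0.035, 0], [0, 0, 0]]
    - [[0, -0.035, 0], [0, 0, 0]]
    - [[0, -0.035, 0], [0, 0, 0]]
    - [[0, -0.022, 0], [0, 0, 0]]
    - [[0, 0, 0], [0, 6, 0]]
    - [[0, 0, 0], [0, 6, 0]]
    - [[0, 0, 0], [0, 6, 0]]
    - [[0, 0, 0], [0, 6, 0]]
    - [[0, 0, 0], [0, 0, 0]]

```text
t: 19.83
eef_pos: [0.448, -0.0105, 0.1699]
tool_rot: [0.58, -0.579, -0.406, 0.405]
contact_force: [-0.5, -0.7, -0.3]
gripper_width: 0.636
```

```bash
python3 go.py .5286 .3543 .17 70.1; python3 - <<'E'
from meas import *
for n in('t5','s5'):
  c=load(n)
  b=comp(c,(.42,.65,.25,.45),lambda h:h[...,2]>100,(.033,.047),.04);print(n,b)
  print('thin',comp(c,(.58,.75,-.06,.05),wood,(.004,.018),.011))
E
```

```text
t 19.83 pos [ 0.448  -0.0105  0.1699] yaw 69.92 F [-0.5 -0.7 -0.3] w 0.636 q1 -0.44 q7 1.20
rot [ 0.02 -0.18  0.11] shift mm [ 3.704e+02 -1.000e-01  4.830e+01] n 11
t5 {'cen': array([529.1, 354.4]), 'size': array([ 58.5, 119.6]), 'ang': np.float32(160.19), 'mean': array([528.8, 354.8]), 'n': 914}
thin {'cen': array([671.4,  -1.3]), 'size': array([ 53.4, 118.9]), 'ang': np.float32(4.15), 'mean': array([670.8,  -1.3]), 'n': 832}
s5 {'cen': array([466.3, 347.5]), 'size': array([ 4.2, 13.7]), 'ang': np.float32(109.44), 'mean': array([466.9, 347.9]), 'n': 7}Traceback (most recent call last):
  File "<stdin>", line 5, in <module>
  File "meas.py", line 6, in comp
    k=1+np.argmax(s[1:,4]);
        ~~~~~~~~~^^^^^^^^^
    return _wrapfunc(a, 'argmax', axis=axis, out=out, **kwds)
    return bound(*args, **kwds)
ValueError: attempt to get argmax of an empty sequence
```

Request:
play_rows:
  increments:
    - [[0.02, 0, 0.002], [0, 0, 0]]
    - [[0.035, 0, 0.0045], [0, 0, 0]]
    - [[0.035, 0, 0.0045], [0, 0, 0]]
    - [[0.035, 0, 0.0045], [0, 0, 0]]
    - [[0.035, 0, 0.0045], [0, 0, 0]]
    - [[0.035, 0, 0.0045], [0, 0, 0]]
    - [[0.035, 0, 0.0045], [0, 0, 0]]
    - [[0.035, 0, 0.0045], [0, 0, 0]]
    - [[0.035, 0, 0.0045], [0, 0, 0]]
    - [[0.035, 0, 0.0045], [0, 0, 0]]
    - [[0.036, 0, 0.0055], [0, 0, 0]]
    - [[0, 0.035, 0], [0, 0, 0]]
    - [[0, 0.035, 0], [0, 0, 0]]
    - [[0, 0, 0], [0, 0, 0]]
    - [[0, 0, 0], [0, 0, 0]]
    - [[0, 0, 0], [0, 0, 0]]

```text
t: 21.17
eef_pos: [0.5302, 0.3545, 0.1018]
tool_rot: [0.579, -0.579, -0.407, 0.405]
contact_force: [0.4, -0.3, 0.9]
gripper_width: 0.634
```

```bash
python3 go.py .5287 .3553 .0425 70.1
```

```text
t 21.17 pos [0.5302 0.3545 0.1018] yaw 70.14 F [ 0.4 -0.3  0.9] w 0.634 q1 -0.84 q7 0.66
rot [0.07 0.04 0.15] shift mm [ 0.2 59.3  1.7] n 2
```

Request:
play_rows:
  increments:
    - [[0, 0.02, 0.0015], [0, 0, 0]]
    - [[0, 0.02, 0], [0, 0, 0]]
    - [[0, 0.012, 0], [0, 0, 0]]
    - [[0, 0, 0], [0, 0, 0]]
    - [[0, 0, 0], [0, 0, 0]]

```text
t: 21.58
eef_pos: [0.5286, 0.3554, 0.0495]
tool_rot: [0.579, -0.579, -0.407, 0.405]
contact_force: [-0.1, -0.4, -0.2]
gripper_width: 0.637
```

```bash
python3 go.py .5287 .3553 .0425 70.1
```

```text
t 21.58 pos [0.5286 0.3554 0.0495] yaw 70.11 F [-0.1 -0.4 -0.2] w 0.637 q1 -0.82 q7 0.67
rot [0.06 0.01 0.15] shift mm [-0.   7.  -0.1] n 1
```

Request:
play_rows:
  increments:
    - [[0, 0.005, 0], [0, 0, 0]]
    - [[0, 0.002, 0], [0, 0, 0]]
    - [[0, 0.001, 0], [0, 0, 0]]
    - [[0, 0, 0], [0, 0, 0]]

```text
t: 21.92
eef_pos: [0.5287, 0.3558, 0.0416]
tool_rot: [0.579, -0.579, -0.407, 0.405]
contact_force: [-1.0, 0.1, 4.1]
gripper_width: 0.637
```

Request:
play_rows:
  increments:
    - [[0, 0, 0], [0, 0, 0]]
    - [[0, 0, 0], [0, 0, 0]]
    - [[0, 0, 0], [0, 0, 0]]
    - [[0, -0.015, 0], [0, 0, 0]]
    - [[0, -0.03, 0], [0, 0, 0]]
    - [[0, -0.035, 0], [0, 0, 0]]
    - [[0, -0.035, 0], [0, 0, 0]]
    - [[0, -0.02, 0], [0, 0, 0]]
    - [[-0.02, 0, 0.01], [0, 0, 0]]
    - [[-0.035, 0, -0.005], [0, 0, 0]]
    - [[-0.035, 0, -0.015], [0, 0, 0]]
    - [[-0.035, 0, -0.015], [0, 0, 0]]
    - [[-0.035, 0, -0.015], [0, 0, 0]]
    - [[-0.035, 0, -0.015], [0, 0, 0]]
    - [[-0.035, 0, -0.015], [0, 0, 0]]
    - [[0, 0, 0], [0, 0, 0]]
  gripper: 0.07

```text
t: 23.25
eef_pos: [0.5156, 0.1058, 0.1753]
tool_rot: [-0.58, 0.582, 0.403, -0.403]
contact_force: [0.2, -0.6, 0.1]
gripper_width: 0.821
```

```bash
python3 go.py .671 -.001 .17 94.1; python3 - <<'E'
from meas import *
a=snap('top','t6');b=snap('side','s6')
for c in(a,b): print('thick',comp(c,(.42,.65,.25,.45),wood,(.048,.068),.058),'thin',comp(c,(.58,.75,-.06,.05),wood,(.004,.018),.011))
A=cv2.resize(a['color'][190:270,110:190,::-1],(400,400),interpolation=cv2.INTER_CUBIC);B=cv2.resize(b['color'][125:205,150:230,::-1],(400,400),interpolation=cv2.INTER_CUBIC)
cv2.imwrite('pics/c6.png',np.hstack([A,B]))
E
```

```text
t 23.25 pos [0.5156 0.1058 0.1753] yaw 69.49 F [ 0.2 -0.6  0.1] w 0.821 q1 -0.57 q7 1.00
rot [  0.08 -24.61  -0.11] shift mm [-117.6    5.3 -147.3] n 5
thick {'cen': array([528.2, 352.5]), 'size': array([ 57.3, 119.6]), 'ang': np.float32(159.95), 'mean': array([527.6, 352.8]), 'n': 1037} thin {'cen': array([ 6.716e+02, -5.000e-01]), 'size': array([ 54.1, 118.6]), 'ang': np.float32(3.74), 'mean': array([671.1,  -1. ]), 'n': 822}
thick {'cen': array([525.7, 347.3]), 'size': array([ 66.7, 118.9]), 'ang': np.float32(160.08), 'mean': array([525.2, 348.4]), 'n': 758} thin {'cen': array([669.1,  -4. ]), 'size': array([ 57.4, 121.8]), 'ang': np.float32(3.53), 'mean': array([668.4,  -4.3]), 'n': 880}
```

View pics/c6.png

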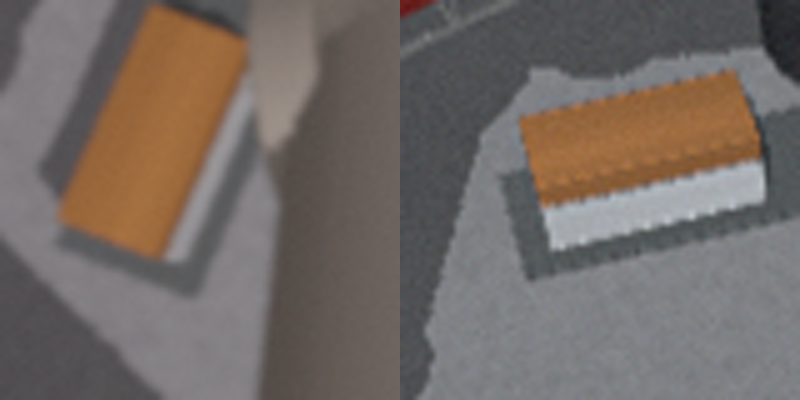

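Request:
play_rows:
  increments:
    - [[0, 0, 0], [0, -6.15, 0]]
    - [[0, 0, 0], [0, -6.15, 0]]
    - [[0, 0, 0], [0, -6.15, 0]]
    - [[0, 0, 0], [0, -6.15, 0]]
    - [[-0.019, 0, -0.024], [0, 0, 0]]
    - [[-0.025, 0, -0.031], [0, 0, 0]]
    - [[-0.025, 0, -0.031], [0, 0, 0]]
    - [[-0.025, 0, -0.031], [0, 0, 0]]
    - [[-0.024, 0, -0.03], [0, 0, 0]]
    - [[0, 0.03, 0], [0, 0, 0]]
    - [[0, 0.035, 0], [0, 0, 0]]
    - [[0, 0.035, 0], [0, 0, 0]]
    - [[0, 0, 0], [0, 0, 0]]
    - [[0, 0, 0], [0, 0, 0]]
    - [[0, 0, 0], [0, 0, 0]]

```text
t: 24.6
eef_pos: [0.673, 0.0109, 0.0767]
tool_rot: [-0.478, 0.479, 0.522, -0.519]
contact_force: [-0.0, 0.1, 1.1]
gripper_width: 0.816
```

```bash
python3 go.py .6714 -.0005 .0 94.1
```

```text
t 24.60 pos [0.673  0.0109 0.0767] yaw 94.80 F [-0.   0.1  1.1] w 0.816 q1 -0.26 q7 1.69
rot [0.18 0.7  0.1 ] shift mm [-11.3  76.7   2.4] n 3
```

Request:
play_rows:
  increments:
    - [[-0.011, 0, 0.002], [0.2, 0.7, 0.1]]
    - [[0, 0.02, 0], [0, 0, 0]]
    - [[0, 0.025, 0], [0, 0, 0]]
    - [[0, 0.018, 0], [0, 0, 0]]
    - [[0, 0.008, 0], [0, 0, 0]]
    - [[0, 0, 0], [0, 0, 0]]
    - [[0, 0, 0], [0, 0, 0]]

```text
t: 25.18
eef_pos: [0.6716, -0.0019, 0.0056]
tool_rot: [0.482, -0.482, -0.517, 0.517]
contact_force: [-0.0, -0.5, -0.1]
gripper_width: 0.821
```

```bash
python3 go.py .6714 -.0005 .0 94.1
```

```text
t 25.18 pos [ 0.6716 -0.0019  0.0056] yaw 93.99 F [-0.  -0.5 -0.1] w 0.821 q1 -0.22 q7 1.71
rot [-0.02 -0.11 -0.03] shift mm [1.4 5.6 0.1] n 1
```

Request:
play_rows:
  increments:
    - [[0.001, 0, 0], [0, 0, 0]]
    - [[0, 0.003, 0], [0, 0, 0]]
    - [[0, 0.003, 0], [0, 0, 0]]
    - [[0, 0.002, 0], [0, 0, 0]]
    - [[0, 0, 0], [0, 0, 0]]
    - [[0, 0, 0], [0, 0, 0]]
  gripper: 0.064

```text
t: 25.68
eef_pos: [0.6703, -0.0004, -0.0041]
tool_rot: [0.483, -0.482, -0.516, 0.518]
contact_force: [-0.3, -0.4, -0.2]
gripper_width: 0.752
```

Request:
play_rows:
  increments:
    - [[0, 0.002, 0], [0, 0, 0]]
    - [[0, 0, 0], [0, 0, 0]]

```text
t: 25.85
eef_pos: [0.6707, -0.0005, -0.0059]
tool_rot: [0.482, -0.482, -0.517, 0.518]
contact_force: [0.2, 0.0, 0.5]
gripper_width: 0.748
```

Request:
play_rows:
  increments:
    - [[0, -0.001, 0], [0, 0, 0]]
    - [[0, 0, 0], [0, 0, 0]]
    - [[0, 0, 0], [0, 0, 0]]
    - [[0, 0, 0], [0, 0, 0]]
    - [[0, 0, 0], [0, 0, 0]]
  gripper: 0.0

```text
t: 26.27
eef_pos: [0.6717, -0.0005, -0.0035]
tool_rot: [0.482, -0.482, -0.517, 0.517]
contact_force: [-0.4, 0.6, 8.1]
gripper_width: 0.637
```

```bash
python3 go.py .6714 -.0005 .0 94.1
```

```text
t 26.27 pos [ 6.717e-01 -5.000e-04 -3.500e-03] yaw 94.01 F [-0.4  0.6  8.1] w 0.637 q1 -0.22 q7 1.71
rot [ 0.01 -0.09 -0.02] shift mm [ 0.  -3.5  0.3] n 1
```

Request:
play_rows:
  increments:
    - [[0, -0.012, 0], [0, 0, 0]]
    - [[0, -0.03, 0], [0, 0, 0]]
    - [[0, -0.035, 0], [0, 0, 0]]
    - [[0, -0.035, 0], [0, 0, 0]]
    - [[0, -0.035, 0], [0, 0, 0]]
    - [[0, -0.026, 0], [0, 0, 0]]
    - [[0, 0, 0], [0, 6, 0]]
    - [[0, 0, 0], [0, 6, 0]]
    - [[0, 0, 0], [0, 6, 0]]
    - [[0, 0, 0], [0, 6, 0]]
    - [[0, 0, 0], [0, 0, 0]]

```text
t: 27.18
eef_pos: [0.6705, -0.0001, 0.1682]
tool_rot: [0.58, -0.579, -0.404, 0.406]
contact_force: [-0.4, 0.0, -1.0]
gripper_width: 0.637
```

```bash
python3 go.py .48 .1 .17 70.1;python3 go.py .529 .3558 .17 70.1
```

```text
t 27.18 pos [ 6.705e-01 -1.000e-04  1.682e-01] yaw 69.83 F [-0.4  0.  -1. ] w 0.637 q1 -0.34 q7 1.30
rot [-0.14 -0.27 -0.08] shift mm [ 29.3  -1.8 213.2] n 7
t 27.18 pos [ 6.705e-01 -1.000e-04  1.682e-01] yaw 69.83 F [-0.4  0.  -1. ] w 0.637 q1 -0.34 q7 1.30
rot [-0.14 -0.27 -0.08] shift mm [286.5  -1.8 254.2] n 9
```

Request:
play_rows:
  increments:
    - [[0.004, -0.002, 0.025], [0, -0.2, 0]]
    - [[0.004, 0, 0.031], [0, 0, 0]]
    - [[0.004, 0, 0.031], [0, 0, 0]]
    - [[0.004, 0, 0.031], [0, 0, 0]]
    - [[0.004, 0, 0.031], [0, 0, 0]]
    - [[0.004, 0, 0.031], [0, 0, 0]]
    - [[0.005, 0, 0.033], [0, 0, 0]]
    - [[0.032, 0, 0.005], [0, 0, 0]]
    - [[0.032, 0, 0.005], [0, 0, 0]]
    - [[0.032, 0, 0.005], [0, 0, 0]]
    - [[0.032, 0, 0.005], [0, 0, 0]]
    - [[0.032, 0, 0.005], [0, 0, 0]]
    - [[0.032, 0, 0.005], [0, 0, 0]]
    - [[0.032, 0, 0.005], [0, 0, 0]]
    - [[0.032, 0, 0.006], [0, 0, 0]]
    - [[0, 0.03, 0], [0, 0, 0]]
    - [[0, 0.03, 0], [0, 0, 0]]
    - [[0, 0, 0], [0, 0, 0]]
    - [[0, 0, 0], [0, 0, 0]]
    - [[0, 0, 0], [0, 0, 0]]

```text
t: 28.85
eef_pos: [0.529, 0.3535, 0.1116]
tool_rot: [0.579, -0.578, -0.406, 0.407]
contact_force: [-0.3, 0.6, 0.2]
gripper_width: 0.638
```

```bash
python3 go.py .529 .3558 .062 70.1
```

```text
t 28.85 pos [0.529  0.3535 0.1116] yaw 70.24 F [-0.3  0.6  0.2] w 0.638 q1 -0.86 q7 0.68
rot [-0.06  0.14 -0.02] shift mm [ 2.1 49.6  0.8] n 2
```

Request:
play_rows:
  increments:
    - [[0.002, 0.02, 0.001], [0, 0, 0]]
    - [[0, 0.02, 0], [0, 0, 0]]
    - [[0, 0.009, 0], [0, 0, 0]]
    - [[0, 0, 0], [0, 0, 0]]
    - [[0, 0, 0], [0, 0, 0]]

```text
t: 29.27
eef_pos: [0.5285, 0.3561, 0.0624]
tool_rot: [0.579, -0.578, -0.406, 0.407]
contact_force: [0.0, 0.5, -0.4]
gripper_width: 0.636
```

```bash
python3 go.py .529 .3558 .055 70.1
```

```text
t 29.27 pos [0.5285 0.3561 0.0624] yaw 70.21 F [ 0.   0.5 -0.4] w 0.636 q1 -0.85 q7 0.69
rot [-0.08  0.11 -0.01] shift mm [-0.1  7.4 -0.6] n 1
```

Request:
play_rows:
  increments:
    - [[0, 0.005, 0], [0, 0, 0]]
    - [[0, 0.002, 0], [0, 0, 0]]
    - [[0, 0, 0], [0, 0, 0]]
    - [[0, 0, 0], [0, 0, 0]]

```text
t: 29.6
eef_pos: [0.528, 0.3561, 0.0546]
tool_rot: [0.579, -0.578, -0.406, 0.407]
contact_force: [0.2, -0.2, 0.0]
gripper_width: 0.636
```

Request:
play_rows:
  increments:
    - [[0, 0.001, 0], [0, 0, 0]]
    - [[0, 0, 0], [0, 0, 0]]
    - [[0, 0, 0], [0, 0, 0]]

```text
t: 29.85
eef_pos: [0.528, 0.3562, 0.0544]
tool_rot: [0.579, -0.578, -0.406, 0.407]
contact_force: [-2.1, -1.3, 7.2]
gripper_width: 0.637
```

Request:
play_rows:
  increments:
    - [[0, 0, 0], [0, 0, 0]]
    - [[0, 0, 0], [0, 0, 0]]
    - [[0, 0, 0], [0, 0, 0]]
    - [[0, 0, 0], [0, 0, 0]]
    - [[0, -0.015, 0], [0, 0, 0]]
    - [[0, -0.03, 0], [0, 0, 0]]
    - [[0, -0.035, 0], [0, 0, 0]]
    - [[0, -0.035, 0], [0, 0, 0]]
    - [[0, -0.02, 0], [0, 0, 0]]
    - [[-0.02, 0, 0.01], [0, 0, 0]]
    - [[-0.035, 0, 0], [0, 0, 0]]
    - [[-0.035, 0, -0.005], [0, 0, 0]]
    - [[-0.035, 0, -0.005], [0, 0, 0]]
    - [[-0.035, 0, -0.005], [0, 0, 0]]
    - [[-0.035, 0, -0.005], [0, 0, 0]]
    - [[-0.035, 0, -0.005], [0, 0, 0]]
    - [[-0.035, 0, -0.005], [0, 0, 0]]
    - [[-0.035, 0, -0.005], [0, 0, 0]]
    - [[-0.035, 0, -0.005], [0, 0, 0]]
    - [[0, 0, 0], [0, 0, 0]]
  gripper: 0.07

```text
t: 31.52
eef_pos: [0.4409, 0.024, 0.1884]
tool_rot: [0.58, -0.58, -0.403, 0.406]
contact_force: [-0.6, -0.0, -0.3]
gripper_width: 0.817
```

```bash
python3 - <<'E'
from meas import *
a=snap('top','t7');b=snap('side','s7')
for c in(a,b): print('thin',comp(c,(.42,.65,.25,.45),wood,(.060,.078),.069))
for nm,bx,z in(('tape',(.52,.6,-.06,.02),.022),('tumb',(.48,.62,.1,.2),.085),('jar',(.6,.75,.08,.2),.075),('beak',(.5,.62,-.2,-.1),.065),('pot',(.62,.72,-.2,-.1),.055)):
    try: print(nm,comp(b,bx,any_,(z-.012,z+.012),z)['mean'])
    except Exception as e: print(nm,'hidden')
A=cv2.resize(a['color'][190:270,110:190,::-1],(400,400),interpolation=cv2.INTER_CUBIC);B=cv2.resize(b['color'][125:205,150:230,::-1],(400,400),interpolation=cv2.INTER_CUBIC)
cv2.imwrite('pics/c7.png',np.hstack([A,B]))
E
```

```text
thin {'cen': array([528.2, 352.1]), 'size': array([ 58.2, 119.1]), 'ang': np.float32(160.27), 'mean': array([527.9, 352.5]), 'n': 1063}
thin {'cen': array([513.3, 352.7]), 'size': array([64.7, 92.9]), 'ang': np.float32(160.18), 'mean': array([512.7, 353.8]), 'n': 574}
tape [552.7 -28.2]
tumb [547.  131.6]
jar [670.3 134.5]
beak [ 552.7 -144.2]
pot [ 650.  -149.4]
```

View pics/c7.png

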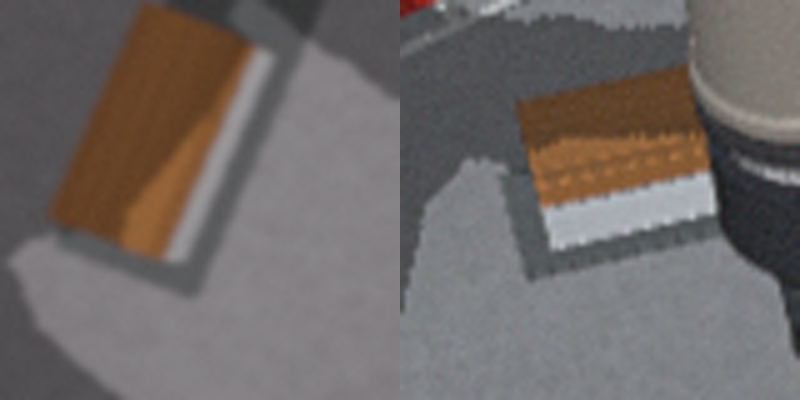

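```bash
python3 - <<'E'
from m import *
a=np.radians(-19.9);X=np.array([np.cos(a),np.sin(a)]);Y=np.array([-X[1],X[0]]);C=np.array([.5286,.355])
for t,z,col in(('t5',.04,0),('t6',.058,1),('t7',.069,1)):
    c=load(t);h=cv2.cvtColor(c['color'],cv2.COLOR_RGB2HSV).astype(int);W=world(c)
    m=((h[...,1]>100)&(h[...,0]<25)) if col else (h[...,2]>150)&(h[...,1]<60)
    m=m&reg(W,(W[...,2]>z-.008)&(W[...,2]<z+.008),(.42,.65,.25,.45))
    v,u=np.nonzero(m);P=onplane(c,np.c_[u,v],z)[:,:2]-C;x,y=P@X*1000,P@Y*1000
    hi=[y[(x>k)&(x<k+8)].max() for k in range(-48,44,8)];lo=[y[(x>k)&(x<k+8)].min() for k in range(-48,44,8)]
    xl=[x[(y>k)&(y<k+6)].min() for k in range(-18,18,6)];xh=[x[(y>k)&(y<k+6)].max() for k in range(-18,18,6)]
    print(t,'y',np.round([np.median(lo),np.median(hi)],1),'x',np.round([np.median(xl),np.median(xh)],1))
E
```

```text
Traceback (most recent call last):
ValueError: zero-size array to reduction operation maximum which has no identity
```

```bash
python3 - <<'E'
from m import *
a=np.radians(-19.9);X=np.array([np.cos(a),np.sin(a)]);Y=np.array([-X[1],X[0]]);C=np.array([.5286,.355])
for t,z,col in(('t5',.04,0),('t6',.058,1),('t7',.069,1)):
    c=load(t);h=cv2.cvtColor(c['color'],cv2.COLOR_RGB2HSV).astype(int);W=world(c)
    m=((h[...,1]>100)&(h[...,0]<25)) if col else (h[...,2]>110)
    m=m&reg(W,(W[...,2]>z-.007)&(W[...,2]<z+.007),(.42,.65,.25,.45))
    v,u=np.nonzero(m);P=onplane(c,np.c_[u,v],z)[:,:2]-C;x,y=P@X*1000,P@Y*1000
    p=lambda v,q:np.median([f(v[(q>k)&(q<k+8)]) for f in() for k in()]) 
    hi=[y[(x>k)&(x<k+8)].max() for k in range(-40,36,8)];lo=[y[(x>k)&(x<k+8)].min() for k in range(-40,36,8)]
    xl=[x[(y>k)&(y<k+6)].min() for k in range(-12,12,6)];xh=[x[(y>k)&(y<k+6)].max() for k in range(-12,12,6)]
    print(t,'y',np.round([np.median(lo),np.median(hi)],1),'x',np.round([np.median(xl),np.median(xh)],1))
E
```

```text
t5 y [-26.4  28.4] x [-58.6  59.8]
t6 y [-30.6  25.8] x [-58.7  59.7]
t7 y [-30.7  25.8] x [-57.9  59.5]
```

Request:
play_rows:
  increments:
    - [[-0.03, 0, 0], [0, 0, 0]]
    - [[-0.035, 0, -0.01], [0, 0, 0]]
    - [[-0.035, 0, -0.01], [0, 0, 0]]
    - [[-0.035, 0, -0.01], [0, 0, 0]]
    - [[-0.035, 0, -0.005], [0, 0, 0]]
    - [[-0.035, 0, 0], [0, 0, 0]]
    - [[-0.035, 0, 0], [0, 0, 0]]
    - [[-0.03, 0, 0], [0, 0, 0]]
    - [[0, 0, 0], [0, 0, 0]]
    - [[0, 0, 0], [0, 0, 0]]

```text
t: 32.45
eef_pos: [0.385, -0.2357, 0.1888]
tool_rot: [0.579, -0.579, -0.405, 0.407]
contact_force: [1.0, 0.1, -0.6]
gripper_width: 0.818
```

```bash
python3 - <<'E'
from meas import *
s=snap('side','s8');tp=snap('top','t8')
a=np.radians(-19.9);X=np.array([np.cos(a),np.sin(a)]);Y=np.array([-X[1],X[0]]);C=np.array([.5286,.355])
for nm,c in(('s',s),('t',tp)):
    W=world(c);P=W[c['range_z']>0];x=(P[:,:2]-C)@X*1000;y=(P[:,:2]-C)@Y*1000;z=P[:,2]*1000
    f=(np.abs(x)<50)&(y<-18)&(y>-42)
    for r in((12,34),(43,55),(60,66)):
        k=f&(z>r[0])&(z<r[1]);print(nm,r,k.sum(),'front y med',np.round(np.median(y[k]),2),'mean',np.round(y[k].mean(),2))
    print('thin',comp(c,(.42,.65,.25,.45),wood,(.060,.078),.069))
    for o,bx,zz in(('tape',(.52,.6,-.06,.02),.022),('tumb',(.48,.62,.1,.2),.085),('jar',(.6,.75,.08,.2),.075),('beak',(.5,.62,-.2,-.1),.065),('pot',(.62,.72,-.2,-.1),.055)):
        try: print(o,comp(c,bx,any_,(zz-.012,zz+.012),zz)['mean'])
        except Exception as e: print(o,'hidden')
cv2.imwrite('pics/s8.png',s['color'][:,:,::-1])
E
```

```text
s (12, 34) 0 front y med nan mean nan
s (43, 55) 0 front y med nan mean nan
s (60, 66) 0 front y med nan mean nan
  return _methods._mean(a, axis=axis, dtype=dtype,
  ret = ret.dtype.type(ret / rcount)
<stdin>:8: RuntimeWarning: Mean of empty slice.
Traceback (most recent call last):
  File "meas.py", line 6, in comp
    k=1+np.argmax(s[1:,4]);
        ~~~~~~~~~^^^^^^^^^
ValueError: attempt to get argmax of an empty sequence
```

View pics/s8.png

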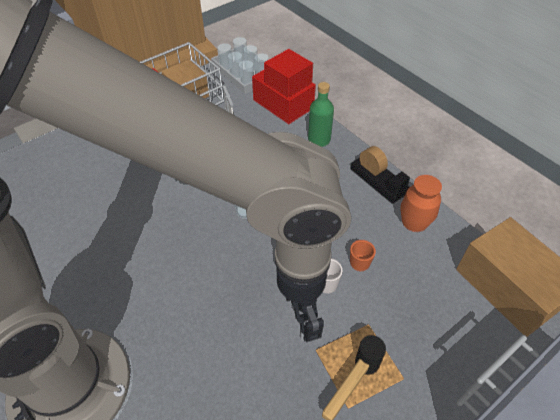

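```bash
python3 - <<'E'
from meas import *
a=np.radians(-19.9);X=np.array([np.cos(a),np.sin(a)]);Y=np.array([-X[1],X[0]]);C=np.array([.5286,.355])
for nm in('s6','s7','t8'):
    c=load(nm);W=world(c);P=W[c['range_z']>0];x=(P[:,:2]-C)@X*1000;y=(P[:,:2]-C)@Y*1000;z=P[:,2]*1000
    f=(x>-50)&(x<20)&(y<-18)&(y>-42)
    for r in((14,34),(44,54),(60,65)):
        k=f&(z>r[0])&(z<r[1]);print(nm,r,k.sum(),'front y',np.round(np.median(y[k]),2) if k.any() else '')
c=load('t8')
print('thin',comp(c,(.42,.65,.25,.45),wood,(.060,.078),.069))
for o,bx,zz in(('tape',(.52,.6,-.06,.02),.022),('tumb',(.48,.62,.1,.2),.085),('jar',(.6,.75,.08,.2),.075),('beak',(.5,.62,-.2,-.1),.065),('pot',(.62,.72,-.2,-.1),.055)):
    try: print(o,comp(c,bx,any_,(zz-.012,zz+.012),zz)['mean'])
    except Exception as e: print(o,'hidden')
cv2.imwrite('pics/t8.png',cv2.resize(c['color'][:,:,::-1],(800,600)))
E
```

```text
s6 (14, 34) 138 front y -26.37
s6 (44, 54) 74 front y -28.56
s6 (60, 65) 10 front y -23.94
s7 (14, 34) 141 front y -26.35
s7 (44, 54) 82 front y -28.44
s7 (60, 65) 32 front y -28.48
t8 (14, 34) 68 front y -26.27
t8 (44, 54) 41 front y -28.7
t8 (60, 65) 21 front y -27.7
thin {'cen': array([528.4, 351.6]), 'size': array([ 59. , 119.6]), 'ang': np.float32(160.27), 'mean': array([528.2, 352.3]), 'n': 1070}
tape [556.1 -24.6]
tumb [531.9 146.2]
jar [673.8 138.8]
beak [ 555.5 -144.3]
pot [ 654.6 -148.2]
```

View pics/t8.png

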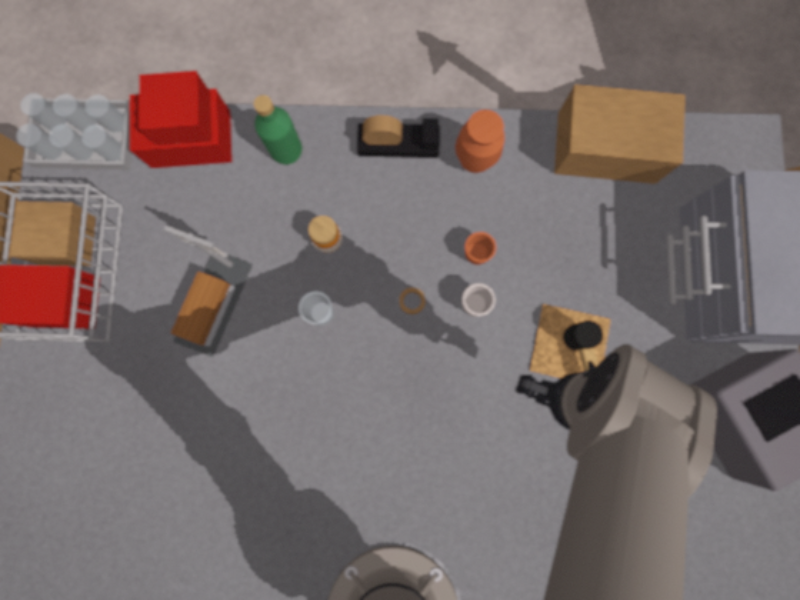

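```bash
python3 -c "
from station import *
o=get_obs();print(o['t'],o['contact_force']);print(hand_in())"
```

```text
32.55 [1.10158119 0.6932916  0.38470792]
the job is handed in; nothing more can be done
None
```

I struck both pins home with the mallet and stood it back on its mat. The thick board then went on the stand, with the thin board on top of it. I handed the job in at t = 32.6 s of the 72 s allowed; no verdict is reported.

My last checks, all from camera measurements:
- **Pins:** both read flush with the block's top in both cameras, measured before the boards covered them.
- **Mallet:** it stands upright with its head about 15 mm from the mat's centre (45 mm allowed).
- **Boards:** they lie flush with each other and parallel to the stand to within about 0.5°. They are within about 1 mm of centre lengthwise. Sideways they sit about 2 to 2.5 mm off centre, on the side away from the basket, which is inside the 6 mm limit. I left that offset as it was.
- **Bystanders:** all five are within 1 mm of where they started in the top view.

Two measurements disagreed:
- The side camera reads about 3 to 4 mm away from the top camera. I placed things by the top camera, which matched the gripper positions to about 1 mm.
- The side view at t = 31.5 s put the tumbler about 20 mm off because the arm was partly in the way. The later clear top view showed it unmoved.

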